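# Reload the spring-fed portion-cup dispenser

## Task

Refill the dispenser on the canteen table: take the strip of four portion cups off the black tray, push it back gently against the blue spring pusher until it clears the orange front lip, and seat it flat on the channel floor, held between lip and pusher. Then slide the cover rail fully shut over it by its red lug, and let go. Do not force the strip in the dispenser, and leave the bowl, orange, shaker and cup where they stand.

Things in the scene. Friction and masses are not known exactly. Their poses are not given: they have to be found in the camera images.
- strip: rigid strip of four portion cups in a row, amber and orange with one teal lid strip, about 0.16 kg; 120 long (its x), 54 high; its white foot is 40 wide and 16 high, the cups and lid above are 36 wide (its y): grip there. Origin: centre of the underside, z up. It can be loaded either way round. It lies flat on the black tray.
- feeder: fixed dispenser, 84 wide, 316 long. Origin: under the middle of the loading channel, at table height. x runs along the channel, from its open front end at -96 to the white spring housing (+80 to +220); z up. Channel floor at z 8. Steel side walls 44 apart inside, flared at the top for lead-in, tops at z 25; above that the loading place is free.
- channel_mid (a point): middle of the channel floor. An orange carriage is clamped up to 15 mm either way of its middle setting (not measured, stays put). It has a front lip, 10 above the floor, 8 thick, inner face at x -62 in the middle setting, and two rigid back shoulders, 46 high, faces 124 behind the lip's inner face: 4 play for the strip. Over 25 N between strip and dispenser damages it.
- housing_top (a point): top of the spring housing at feeder x +140, z 63.5, under the open rail. From the housing a blue pusher, 44 high above the floor, reaches between the shoulders: face 94 behind the lip's inner face at rest; push it towards +x. Its spring gives 3 N at rest, 7.5 N when the strip meets the shoulders; there the stop is hard. Once let go the strip is pressed against the lip.
- rail (a joint): travel of the aluminium cover rail, m: 0 fully open (over the spring housing), 0.11 fully shut (slid to feeder -x, its front edge then at feeder x -14). It drags with 2.5 N, stays where it is left and has a hard stop at the end. Underside at z 66, 4 above the lid of a seated strip; a strip not seated is in its way. Open, its front edge is at feeder x +96.
- rail_grip (a point): grip point in the red lug on the rail, 10 below the lug's top: the lug is 34 long along the feeder's x, 14 thick across, from z 71 to 101. When the rail is open the point is at feeder x +117 and moves to -x as the rail shuts. The rail's front edge is 21 mm in front of it.
- tray: fixed black tray 300 (its x) x 250 x 14, floor 4 thick. Origin: centre of the underside.
- bowl: white bowl, 100 across, 42 high, on the tray, holding the orange; leave alone. Origin: centre of the underside.
- orange_center (a point): centre of an orange, 68 across, in the bowl; leave alone.
- shaker: white shaker, 36 across, 64 high; leave alone. Origin: centre of the underside.
- cup: blue cup, 60 across, 65 high; leave alone. Origin: centre of the underside.

How it is judged:
By the outcome, as a careful person would: the job done as asked, in the order asked, and still so for the second after the job is handed in, with the robot touching nothing.
It also fails if it takes over 64 s, if anything falls off the work surface, if the arm or the gripper's body presses on something with over 40 N, if the wrist force passes 120 N, or if a joint passes its speed limit or range.

## Robot

A 6-joint arm with a two-finger parallel gripper is mounted at the origin on the work surface. World frame = base frame: x ahead of the robot, y to its left, z up, the work surface at z = 0. Lengths are in m, angles in rad, forces in N, time in s.
With the tool pointing down it reaches from about 0.375 to 0.975 m from the base axis. Payload 3.8 kg.
Tool frame: the origin (TCP) lies midway between the tips of the shut fingers; the grasp point (between the pads) lies 19 mm behind it; z points along the fingers, y is the line along which they close (so a half turn about z gives the same grasp; the last joint's range is limited). The gripper opens to 85 mm and grips with 20 to 120 N. Pads are 22 mm wide; open, the fingers measure 114 mm over their backs; the gripper's body (76 mm by 85 mm) begins 54 mm behind the grasp point. The pads swing forward as they close: fully open they stand 13 mm farther back than shut.
Start: joints at [-1.326, 0.264, 1.604, -0, 1.274, -0.037], TCP at [0.188, -0.648, 0.231] pointing down, gripper open.
Joint ranges: [-2.63, 2.63], [-0.94, 2.18], [0.31, 2.57], [-1.31, 4.45], [0, 2.66], [-2.55, 2.55]. Speed limits (rad/s): [2.57, 2.57, 3.14, 3.14, 3.14, 3.14].

## Interface

Orientations are given as a rotation vector (axis times angle).
In Python, from workcell import status, read_camera, workorder, masks_of gives the robot as it stands.
- The arm moves only by the tool drive_tool, never from a script. Its argument "rows" is a list of rows, each a list of 7 numbers: the turn, a rotation vector about the tool's x, y, z in degrees, then the shift along the tool's x, y, z in m, then the opening, from 0 (shut) to 1 (fully open). In form: [[ax, ay, az, tx, ty, tz, claw], ...]. A call has 1 to 8 rows; each row shifts and turns the commanded pose from where the row before left it, along the tool's axes as they then stand; what a row does not reach is not made up. A row lasts 1/12 s, in which the tool goes at most 41.7 mm and 7.16 degrees, less where a joint would pass 70% of its speed; a pose out of reach is approached as far as the arm can. A call is refused whole if a number of a shift passes 0.0417 or a number of a turn 7.16, either way. A call with a gripper value outside its range is refused whole. The fingers move at their own pace and stop on an object; "force" is the grip in N (left out, the last holds). Time passes only in rows, so rows that do not move let the fingers close. It gives the time, the measured TCP pose, the force, the opening and the grip force at its end, in the units of the state.
- status.read_state(): the state, without advancing time (a new reading comes with each control period).
- read_camera(name): name is "side" or "top"; returns a dict with "color" (480x640x3 uint8, red, green, blue), "intrinsics" (3x3 intrinsics, pixels), "world_from_camera" (4x4, takes a point from camera to world coordinates). Camera axes: x right, y up, looking along -z (the intrinsics and any distortion apply to the point x, -y, -z); pixel columns grow to the right and rows downward; lengths in m; the calibration is good to about 2 mm. A picture is of the moment at which its call begins. There is no depth.
- workorder.finish_job(): hands the job in; it is judged then, once.
Trained networks look in a picture, given as the dict that the camera call returned (one of the last four; its "shot" number tells which), for a name from the list of things; names that differ only in an ending like _2 or _b are one class to them, and where a whole thing is asked for, a point or a joint stands for the part that bears it (a point fixed in the world has none). Each returns a list of dicts, best first, with "score" (0 to 1); they miss things now and then, are a little off and sometimes report something else, mostly with a low value. They report only what shows in the picture. A call takes as long as a camera call.
- masks_of(picture, name): "mask" (480x640 bool, what is visible of it) and "bbox" ([left, top, right, bottom] in pixels, round what is visible of it).
The state is a dict: "time": time; "q": joint angles; "joint_vel": joint speeds; "joint_torque": joint torques, N m; "tool_pos": TCP position; "tcp_rot": TCP orientation; "wrist_force": force on the tool from outside, world axes, zero at the start; "torque": the same for the moment, N m; "width": opening from 0.0 (shut) to 1.0 (fully open); "grip_force": force on a finger pad.
Only numpy, scipy, OpenCV 4.12 (cv2) and the standard library are available. Lean on these libraries where they do the work, as an engineer would, in place of code of your own. Each camera call takes 0.05 s, during which the arm holds its last target. There are 200 camera calls.

## Working session

There is one attempt and no reset: what is moved stays moved. The work goes in short steps, Python scripts to look and compute and a tool call to move; the robot and the scene stay as the last step left them, time stands still between calls to the robot, and variables do not carry over. Pictures are saved under pics/ and viewed, at most 10 in all, crops included, and the job is handed in when it is done.

Besides the shell and the picture viewer there is one more tool, called after "Emit:" as name([rows], argument=value, ...), one row to a line, values as JSON. drive_tool: Moves the arm, as the interface text tells. Its arguments: {"type":"object","properties":{"rows":{"type":"array"},"force":{"type":"number"}},"required":["rows"]}

```bash
ls; mkdir -p pics; python3 - <<'E'
from workcell import status, read_camera, masks_of
import cv2, numpy as np, pickle
np.set_printoptions(precision=4,suppress=True)
print(status.read_state())
P={}
for n in("top","side"):
    p=read_camera(n); P[n]=p
    cv2.imwrite(f"pics/{n}0.png",p["color"][:,:,::-1])
    print(n,p.keys(),p["intrinsics"],p["world_from_camera"])
    for o in("strip","feeder","rail_grip","tray","rail","bowl"):
        for m in masks_of(p,o)[:2]: print(o,round(m["score"],2),m["bbox"]); P[n,o]=m if (n,o) not in P else P[n,o]
pickle.dump(P,open("p0.pkl","wb"))
E
```

```text
pics
{'time': 0.0, 'q': array([-1.3259,  0.2647,  1.6054,  0.    ,  1.2737, -0.0369]), 'joint_vel': array([-0.0002,  0.    ,  0.0007,  0.0009, -0.0002,  0.0003]), 'joint_torque': array([ -0.0005, -51.5112, -36.7312,   0.0001,   0.0128,   0.    ]), 'tool_pos': array([ 0.1875, -0.6477,  0.23  ]), 'tcp_rot': array([-3.1083, -0.4408,  0.0003]), 'wrist_force': array([ 0.0704, -0.1641,  0.4111]), 'torque': array([-0.027 , -0.0621, -0.0077]), 'grip_force': 0.0, 'width': 1.001451177453162}
top dict_keys(['color', 'intrinsics', 'world_from_camera', 'shot']) [[578.0894   0.     312.9644]
 [  0.     578.0894 237.2857]
 [  0.       0.       1.    ]] [[-0.0185  0.9956 -0.0916  0.4947]
 [-0.9997 -0.0199 -0.0145 -0.012 ]
 [-0.0162  0.0913  0.9957  0.9511]
 [ 0.      0.      0.      1.    ]]
strip 0.96 [199.2, 283.0, 234.2, 361.5]
feeder 0.62 [391.7, 131.5, 472.7, 339.7]
rail_grip 0.88 [410.1, 136.7, 447.8, 220.1]
tray 0.98 [120.5, 199.2, 290.2, 391.5]
rail 0.89 [411.3, 137.9, 449.6, 217.7]
bowl 0.82 [176.9, 207.7, 240.0, 268.0]
bowl 0.66 [410.0, 136.4, 451.0, 220.4]
side dict_keys(['color', 'intrinsics', 'world_from_camera', 'shot']) [[611.4046   0.     321.3136]
 [  0.     611.4046 226.6417]
 [  0.       0.       1.    ]] [[-0.8893  0.2175 -0.4024  0.1281]
 [-0.4574 -0.4342  0.776   0.8697]
 [-0.006   0.8741  0.4856  0.6205]
 [ 0.      0.      0.      1.    ]]
strip 0.74 [307.3, 285.3, 386.4, 344.2]
feeder 0.93 [287.1, 169.2, 444.0, 240.9]
rail_grip 0.64 [290.9, 168.6, 350.1, 191.3]
tray 0.95 [194.7, 263.2, 437.1, 414.2]
tray 0.54 [255.7, 267.3, 294.7, 303.7]
rail 0.69 [296.2, 173.2, 355.1, 191.1]
rail 0.63 [196.6, 263.2, 438.2, 411.4]
bowl 0.84 [243.7, 273.4, 302.2, 315.7]
```

View pics/top0.png

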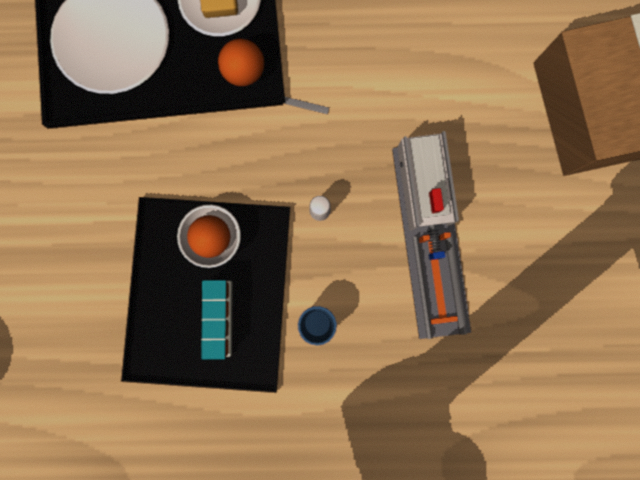

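View pics/side0.png

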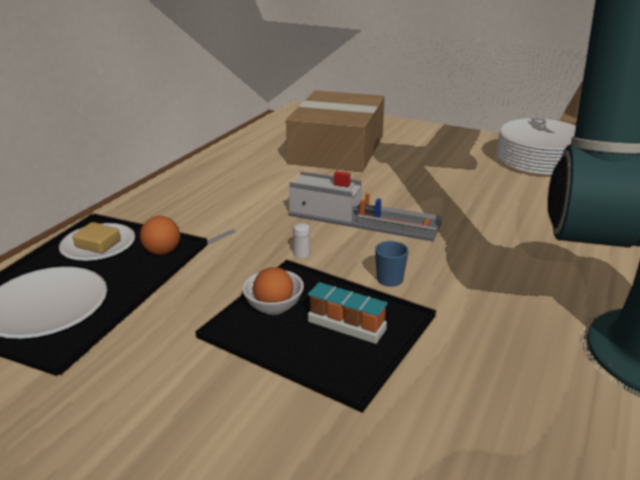

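```bash
cat > h.py <<'E'
import numpy as np, cv2, pickle
np.set_printoptions(precision=4,suppress=True)
def proj(p,X):
    T=p["world_from_camera"]; c=(np.atleast_2d(X)-T[:3,3])@T[:3,:3]
    c=c*[1,-1,-1]; u=c@p["intrinsics"].T; return u[:,:2]/u[:,2:]
def back(p,uv,z):
    T=p["world_from_camera"]; uv=np.atleast_2d(uv).astype(float)
    d=np.c_[uv,np.ones(len(uv))]@np.linalg.inv(p["intrinsics"]).T*[1,-1,-1]
    d=d@T[:3,:3].T; return T[:3,3]+d*((z-T[2,3])/d[:,2])[:,None]
def box(x0,x1,y0,y1,z0,z1):
    return np.array([[x,y,z] for x in(x0,x1) for y in(y0,y1) for z in(z0,z1)])
def place(B,x,y,a,z=0):
    c,s=np.cos(a),np.sin(a); return B@np.array([[c,s,0],[-s,c,0],[0,0,1]])+[x,y,z]
E
python3 - <<'E'
from h import *
P=pickle.load(open("p0.pkl","rb"))
p=P["top"]
def rect(o,z):
    m=P["top",o]["mask"].astype(np.uint8); c=max(cv2.findContours(m,0,2)[0],key=cv2.contourArea)
    b=cv2.boxPoints(cv2.minAreaRect(c)); w=back(p,b,z)
    print(o,b.tolist()); print(w, w.mean(0), np.linalg.norm(w[0]-w[1]),np.linalg.norm(w[1]-w[2]))
rect("strip",.058); rect("feeder",.03); rect("rail",.07); rect("tray",.014)
im=p["color"][:,:,::-1]
cv2.imwrite("pics/top_c.png",np.hstack([cv2.resize(im[120:345,380:480],None,fx=2.6,fy=2.6,interpolation=cv2.INTER_CUBIC),cv2.resize(im[190:370,180:300],(390,585),interpolation=cv2.INTER_CUBIC)]))
E
```

```text
strip [[201.0, 281.0], [232.0, 281.0], [232.0, 360.0], [201.0, 360.0]]
[[0.5124 0.1753 0.058 ]
 [0.5115 0.1273 0.058 ]
 [0.3913 0.128  0.058 ]
 [0.3921 0.1754 0.058 ]] [0.4518 0.1515 0.058 ] 0.04803462208578487 0.12019036436369743
feeder [[388.8799743652344, 139.1599884033203], [445.1600036621094, 131.11997985839844], [473.9599914550781, 332.719970703125], [417.6799621582031, 340.760009765625]]
[[ 0.7367 -0.1247  0.03  ]
 [ 0.7479 -0.2161  0.03  ]
 [ 0.424  -0.2485  0.03  ]
 [ 0.413  -0.16    0.03  ]] [ 0.5804 -0.1873  0.03  ] 0.09213917890794798 0.3255886260165367
rail [[409.1999816894531, 138.39999389648438], [438.7399597167969, 134.17999267578125], [450.1999816894531, 214.39999389648438], [420.6600036621094, 218.6199951171875]]
[[ 0.7267 -0.1513  0.07  ]
 [ 0.7323 -0.1972  0.07  ]
 [ 0.6067 -0.2098  0.07  ]
 [ 0.6011 -0.1645  0.07  ]] [ 0.6667 -0.1807  0.07  ] 0.046241931648807334 0.1262918816341748
tray [[119.67744445800781, 382.3008117675781], [133.76756286621094, 194.43255615234375], [289.889404296875, 206.14169311523438], [275.79925537109375, 394.00994873046875]]
[[0.3541 0.3152 0.014 ]
 [0.6576 0.2955 0.014 ]
 [0.6328 0.0385 0.014 ]
 [0.3318 0.0654 0.014 ]] [0.4941 0.1786 0.014 ] 0.3041983235448961 0.2582789421175871
```

View pics/top_c.png

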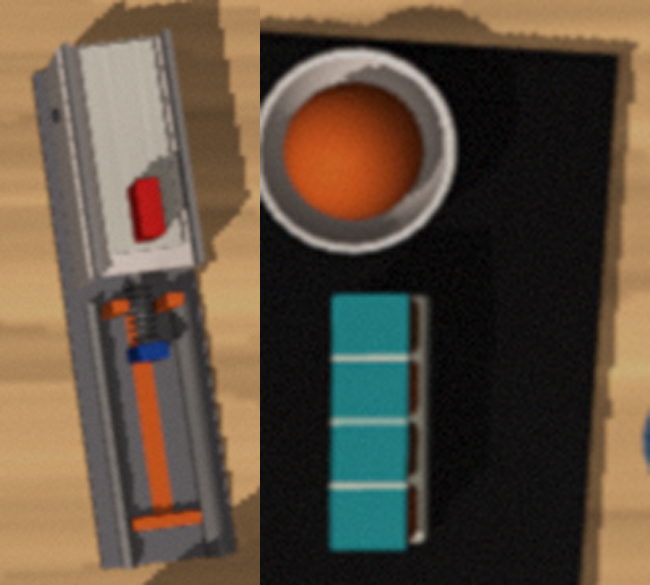

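```bash
cat >> h.py <<'E'
from scipy.optimize import minimize
def hullmask(p,parts):
    m=np.zeros((480*4,640*4),np.uint8)
    for B in parts:
        h=cv2.convexHull(((proj(p,B)+.5)*4-.5).astype(np.float32)); cv2.fillPoly(m,[np.round(h*8).astype(np.int32)],255,shift=3)
    return cv2.resize(m,(640,480),interpolation=cv2.INTER_AREA)/255.
def fit(obs,model,x0,step):
    f=lambda x:sum(np.abs(hullmask(p,model(x))-m).sum()/max(m.sum(),1) for p,m in obs)
    s=np.array(step); r=None
    for k in (1,.3):
        r=minimize(f,x0,method="Nelder-Mead",options=dict(initial_simplex=np.vstack([x0]+[np.array(x0)+k*s*np.eye(len(s))[i] for i in range(len(s))]),xatol=1e-5,fatol=1e-5,maxiter=250)); x0=r.x
    return r.x,r.fun
S=[box(-.06,.06,-.02,.02,0,.016),box(-.06,.06,-.018,.018,.016,.054)]
E
python3 - <<'E'
from h import *
P=pickle.load(open("p0.pkl","rb"))
for cams in(("top",),("side",),("top","side")):
    obs=[(P[c],P[c,"strip"]["mask"]) for c in cams]
    print("strip",cams,fit(obs,lambda x:[place(B,x[0],x[1],x[2],.004) for B in S],[.452,.148,0.],[.01,.01,.05]))
# red lug by colour
obs=[]
for c in("top","side"):
    h=cv2.cvtColor(P[c]["color"],cv2.COLOR_RGB2HSV).astype(int)
    m=((h[...,0]<4)|(h[...,0]>174))&(h[...,1]>170)&(h[...,2]>70)
    b=P[c,"rail_grip"]["bbox"]; w=np.zeros_like(m); w[int(b[1])-6:int(b[3])+6,int(b[0])-6:int(b[2])+10]=1; m&=w
    ys,xs=np.nonzero(m); print(c,m.sum(),xs.min(),xs.max(),ys.min(),ys.max())
    obs.append((P[c],m))
L=box(.1,.134,-.007,.007,.071,.101)-[.117,0,0]
for o in(obs[:1],obs[1:],obs): print("lug",fit(o,lambda x:[place(L,x[0],x[1],x[2])],[.63,-.19,.1],[.01,.01,.05]))
p=P["top"]
F=[box(-.096,.22,-.042,.042,0,.008)]
print("feeder side",P["side","feeder"]["mask"].sum(),P["top","feeder"]["mask"].sum())
E
```

```text
strip ('top',) (array([ 0.4526,  0.1577, -0.0133]), np.float64(0.030624095275694173))
strip ('side',) (array([ 0.454 ,  0.1556, -0.0184]), np.float64(0.05830683195907046))
strip ('top', 'side') (array([ 0.4527,  0.1573, -0.0129]), np.float64(0.09851931678918241))
top 249 430 442 189 212
side 175 335 348 172 185
lug (array([ 0.6269, -0.1852,  0.1353]), np.float64(0.3311284353098669))
lug (array([ 0.6312, -0.1923,  0.1279]), np.float64(0.5802128851540616))
lug (array([ 0.6276, -0.1859,  0.1326]), np.float64(0.935691854251741))
feeder side 5481 10797
```

```bash
python3 - <<'E'
from h import *
P=pickle.load(open("p0.pkl","rb"))
t,s=P["top"],P["side"]
def hsv(c): return cv2.cvtColor(P[c]["color"],cv2.COLOR_RGB2HSV).astype(int)
def win(m,u0,u1,v0,v1): w=np.zeros_like(m); w[v0:v1,u0:u1]=m[v0:v1,u0:u1]; return w
M={}
for c,w in(("top",(424,450,182,220)),("side",(328,356,166,192))):
    h=hsv(c); M[c]=win(((h[...,0]<6)|(h[...,0]>172))&(h[...,1]>130)&(h[...,2]>40),*w); print(c,M[c].sum())
h=hsv("top"); lip=win((h[...,0]>3)&(h[...,0]<16)&(h[...,1]>150)&(h[...,2]>90),425,465,314,327)
ys,xs=np.nonzero(lip); print("lip",lip.sum(),xs.min(),xs.max(),ys.min(),ys.max())
base=P["top","feeder"]["mask"].copy(); base[:240]=0
L=box(.1,.134,-.007,.007,.071,.101)
def f(x):
    X,Y,a,sh,w=x; e=0
    for c in M: e+=np.abs(hullmask(P[c],[place(L,X,Y,a)])-M[c]).sum()/M[c].sum()*(1 if c=="top" else .5)
    e+=np.abs(hullmask(t,[place(box(-.070+sh,-.062+sh,-w,w,.008,.018),X,Y,a)])-lip).sum()/lip.sum()
    b=hullmask(t,[place(box(-.096,.22,-.042,.042,0,.008),X,Y,a)]); b[:240]=0
    e+=2*np.abs(b-base).sum()/base.sum(); return e
x=np.array([.512,-.198,.12,0,.02])
for k in(1,.5,.2):
    st=np.diag([.01,.01,.04,.01,.004])*k
    r=minimize(f,x,method="Nelder-Mead",options=dict(initial_simplex=np.vstack([x,x+st]),maxiter=300,fatol=1e-4)); x=r.x; print(x,r.fun)
X,Y,a,sh,w=x
im=t["color"].copy()[:,:,::-1]; im2=s["color"].copy()[:,:,::-1]
im=cv2.resize(im[120:345,380:480],None,fx=2.6,fy=2.6,interpolation=cv2.INTER_CUBIC); im2=cv2.resize(im2[155:250,275:455],None,fx=2.9,fy=2.9,interpolation=cv2.INTER_CUBIC)
for B in (box(-.096,.22,-.042,.042,0,.008),L,box(-.070+sh,-.062+sh,-w,w,.008,.018),box(.032+sh,.036+sh,-.008,.008,.03,.052),box(.062+sh,.064+sh,-.02,.02,.03,.054),box(-.096,.08,-.022,.022,.008,.025)):
    B=place(B,X,Y,a)
    for p,i,o,k in((t,im,(380,120),2.6),(s,im2,(275,155),2.9)):
        q=(proj(p,B)-o)*k
        for m in range(8):
            for n in range(m):
                if bin(m^n).count("1")==1: cv2.line(i,tuple(map(int,q[m])),tuple(map(int,q[n])),(0,255,0),1)
out=np.zeros((600,790,3),np.uint8); out[:im.shape[0],:260]=im; out[:im2.shape[0],265:265+im2.shape[1]]=im2
cv2.imwrite("pics/ov.png",out)
E
```

```text
top 276
side 210
lip 169 431 457 314 323
[ 0.5109 -0.1978  0.1073 -0.0007  0.0199] 0.6927451583413777
[ 0.5109 -0.1978  0.1077 -0.0006  0.02  ] 0.6903579050451497
[ 0.5109 -0.1978  0.1074 -0.0006  0.02  ] 0.6858472218912932
```

View pics/ov.png

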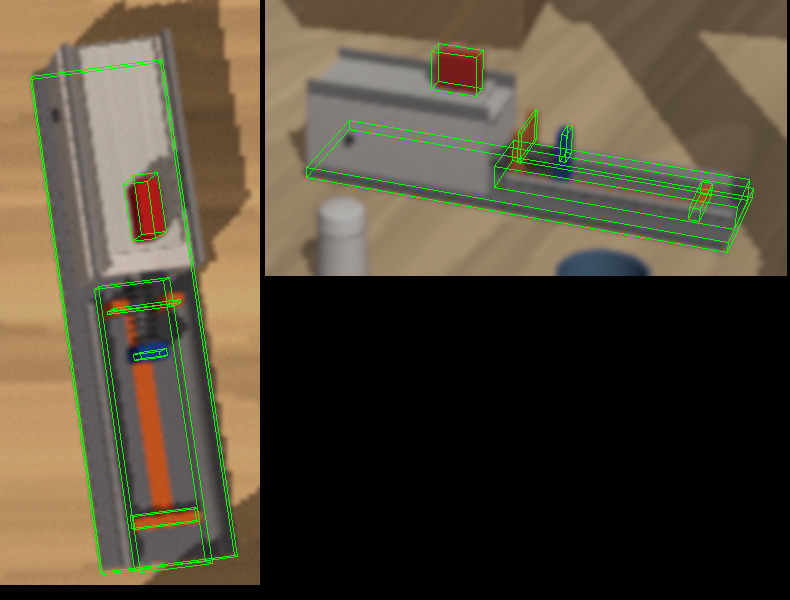

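Emit:
drive_tool([
  [0, 0, 5.63, 0, 0, 0, 1],
  [0, 0, 5.63, 0, 0, 0, 1],
  [0, 0, 5.63, 0, 0, 0, 1],
  [0, 0, 0, 0.025, -0.033, 0, 1],
  [0, 0, 0, 0.025, -0.033, 0, 1],
  [0, 0, 0, 0.025, -0.033, 0, 1],
  [0, 0, 0, 0.025, -0.033, 0, 1],
  [0, 0, 0, 0.025, -0.033, 0, 1],
])

```text
time: 1.37
tool_pos: [0.3156, -0.4835, 0.2314]
tcp_rot: [3.141, -0.022, 0.0]
wrist_force: [0.9, -0.6, 0.1]
width: 1.004
grip_force: 0.0
```

Emit:
drive_tool([
  [0, 0, 0, 0.011, -0.04, 0, 1],
  [0, 0, 0, 0.011, -0.04, 0, 1],
  [0, 0, 0, 0.011, -0.04, 0, 1],
  [0, 0, 0, 0.011, -0.04, 0, 1],
  [0, 0, 0, 0.011, -0.04, 0, 1],
  [0, 0, 0, 0.011, -0.04, 0, 1],
  [0, 0, 0, 0.011, -0.04, 0, 1],
  [0, 0, 0, 0.011, -0.04, 0, 1],
])

```text
time: 2.03
tool_pos: [0.4071, -0.1643, 0.2317]
tcp_rot: [3.141, -0.021, 0.002]
wrist_force: [1.2, 0.4, 0.5]
width: 0.998
grip_force: 0.0
```

Emit:
drive_tool([
  [0, 0, 0, 0.0065, -0.04, 0, 1],
  [0, 0, 0, 0.0065, -0.04, 0, 1],
  [0, 0, 0, 0.0065, -0.04, 0, 1],
  [0, 0, 0, 0.0065, -0.04, 0, 1],
  [0, 0, 0, 0.0065, -0.04, 0, 1],
  [0, 0, 0, 0.0065, -0.04, 0, 1],
  [0, 0, 0, 0.0065, -0.04, 0, 1],
  [0, 0, 0, 0.0065, -0.04, 0, 1],
])

```text
time: 2.7
tool_pos: [0.4631, 0.1553, 0.2318]
tcp_rot: [-3.141, 0.02, -0.002]
wrist_force: [1.0, -0.8, -0.1]
width: 1.0
grip_force: 0.0
```

Emit:
drive_tool([
  [0, 0, 0, -0.0104, -0.0018, 0.03, 1],
  [0, 0, 0, 0, 0, 0.035, 1],
  [0, 0, 0, 0, 0, 0.035, 1],
  [0, 0, 0, 0, 0, 0.035, 1],
  [0, 0, 0, 0, 0, 0.03, 1],
  [0, 0, 0, 0, 0, 0.025, 1],
  [0, 0, 0, 0, 0, 0.014, 1],
  [0, 0, 0, 0, 0, 0, 1],
], force=40)

```text
time: 3.37
tool_pos: [0.4494, 0.1541, 0.0238]
tcp_rot: [3.139, -0.02, -0.011]
wrist_force: [-0.2, -0.8, -0.2]
width: 0.998
grip_force: 0.0
```

Emit:
drive_tool([
  [0, 0, 0, 0, 0, 0, 0.6],
  [0, 0, 0, 0, 0, 0, 0.5],
  [0, 0, 0, 0, 0, 0, 0.2],
  [0, 0, 0, 0, 0, 0, 0.2],
  [0, 0, 0, 0, 0, 0, 0.2],
  [0, 0, 0, 0, 0, 0, 0.2],
])

```text
time: 3.87
tool_pos: [0.4545, 0.1557, 0.0291]
tcp_rot: [-3.14, 0.021, -0.005]
wrist_force: [-0.9, 1.0, 7.7]
width: 0.416
grip_force: 41.4
```

Emit:
drive_tool([
  [0, 0, 0, 0, 0, -0.01, 0.2],
  [0, 0, 0, 0, 0, -0.02, 0.2],
  [0, 0, 0, 0, 0, -0.03, 0.2],
  [0, 0, 0, 0, 0, -0.03, 0.2],
  [0, 0, 0, 0, 0, -0.03, 0.2],
  [0, 0, 0, 0, 0.02, -0.01, 0.2],
  [0, 0, 0, 0.003, 0.035, 0, 0.2],
  [0, 0, 0, 0.003, 0.035, 0, 0.2],
])

```text
time: 4.53
tool_pos: [0.4581, 0.0647, 0.1593]
tcp_rot: [-3.141, 0.016, -0.005]
wrist_force: [-0.4, -0.1, -2.8]
width: 0.417
grip_force: 40.6
```

Emit:
drive_tool([
  [0, 0, 0, 0.003, 0.035, 0, 0.2],
  [0, 0, 0, 0.003, 0.035, 0, 0.2],
  [0, 0, 0, 0.003, 0.035, 0, 0.2],
  [0, 0, 0, 0.003, 0.035, 0, 0.2],
  [0, 0, 0, 0.003, 0.035, 0, 0.2],
  [0, 0, 0, 0.003, 0.035, 0, 0.2],
  [0, 0, 0, 0.001, 0.035, 0, 0.2],
  [0, 0, 0, 0, 0.023, 0, 0.2],
])

```text
time: 5.2
tool_pos: [0.4725, -0.2062, 0.1576]
tcp_rot: [3.14, -0.022, -0.0]
wrist_force: [0.2, 0.2, -2.1]
width: 0.412
grip_force: 40.7
```

Emit:
drive_tool([
  [0, 0, -3.45, 0, 0, 0, 0.2],
  [0, 0, -3.45, 0, 0, 0, 0.2],
  [0, 0, 0, 0, 0, 0, 0.2],
  [0, 0, 0, 0, 0, 0, 0.2],
])

```text
time: 5.53
tool_pos: [0.4725, -0.2032, 0.1572]
tcp_rot: [-3.137, -0.166, 0.001]
wrist_force: [-0.1, 0.2, -1.9]
width: 0.418
grip_force: 40.8
```

Emit:
drive_tool([
  [0, 0, 0, 0, -0.001, 0.02, 0.2],
  [0, 0, 0, 0, 0, 0.03, 0.2],
  [0, 0, 0, 0, 0, 0.025, 0.2],
  [0, 0, 0, 0, 0, 0.015, 0.2],
  [0, 0, 0, 0, 0, 0.007, 0.2],
  [0, 0, 0, 0, 0, 0, 0.2],
  [0, 0, 0, 0, 0, 0, 0.2],
])

```text
time: 6.12
tool_pos: [0.4732, -0.2021, 0.0607]
tcp_rot: [3.137, 0.169, 0.0]
wrist_force: [0.2, 0.2, -1.5]
width: 0.413
grip_force: 40.8
```

```bash
python3 - <<'E'
from h import *
from workcell import status, read_camera, masks_of
P={}
st=status.read_state(); x,y,z=st["tool_pos"]; rv=st["tcp_rot"]; psi=2*np.arctan2(rv[1],rv[0]); psi=(psi+np.pi/2)%np.pi-np.pi/2
print(st["tool_pos"],psi,st["wrist_force"])
out=np.zeros((600,790,3),np.uint8)
for n,(u,v,k,w,h,o) in dict(top=(390,120,2.5,100,240,0),side=(270,150,2.6,200,130,260)).items():
    p=read_camera(n); P[n]=p; m=masks_of(p,"strip"); 
    if m: P[n,"strip"]=m[0]; print(n,m[0]["score"],m[0]["bbox"])
    i=cv2.resize(p["color"][v:v+h,u:u+w,::-1],None,fx=k,fy=k,interpolation=cv2.INTER_CUBIC)
    for B,c in((S[0],(255,255,0)),(S[1],(0,255,0))):
        B=place(B-[.0018,0,.0251],x,y,psi,z); q=(proj(p,B)-(u,v)+.5)*k
        for a in range(8):
            for b in range(a):
                if bin(a^b).count("1")==1: cv2.line(i,tuple(map(int,q[a])),tuple(map(int,q[b])),c,1)
    out[:i.shape[0],o:o+i.shape[1]]=i[:,:790-o]
pickle.dump(P,open("p1.pkl","wb")); cv2.imwrite("pics/ov1.png",out)
E
```

```text
[ 0.4732 -0.2021  0.0607] 0.10737069927248322 [ 0.1615  0.183  -1.502 ]
top 0.58 [426.0, 264.3, 463.6, 347.8]
side 0.67 [383.2, 182.9, 445.2, 221.2]
```

View pics/ov1.png

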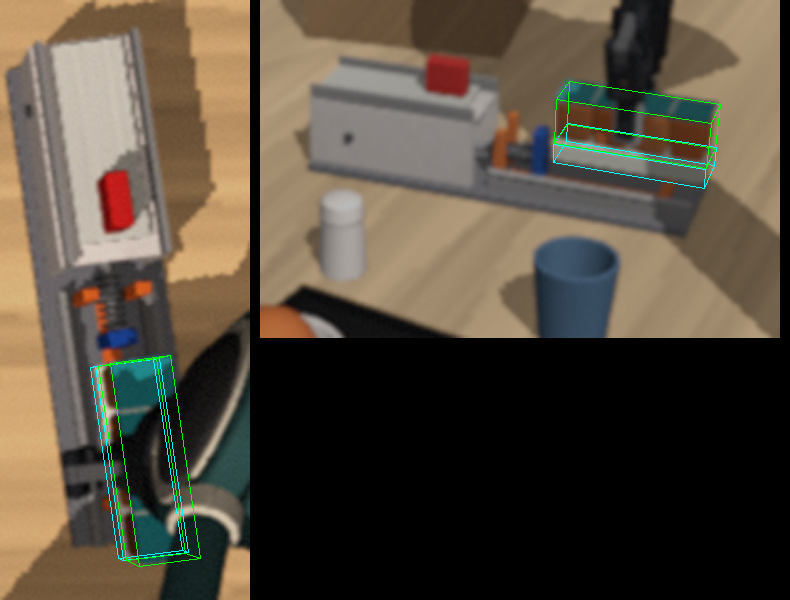

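```bash
python3 - <<'E'
from h import *
P=pickle.load(open("p0.pkl","rb")); t=P["top"]
h=cv2.cvtColor(t["color"],cv2.COLOR_RGB2HSV).astype(int)
o=(h[...,0]>3)&(h[...,0]<16)&(h[...,1]>140)&(h[...,2]>90)
X,Y,a=.5109,-.1978,.1074
def loc(w): d=w[:,:2]-[X,Y]; return d@np.array([[np.cos(a),-np.sin(a)],[np.sin(a),np.cos(a)]])
pts=[]
for r in range(262,314,3):
    c=np.nonzero(o[r,425:465])[0]+425
    if len(c): pts.append([c.mean(),r,len(c)])
pts=np.array(pts); print("band",np.c_[loc(back(t,pts[:,:2],.008)),pts[:,2]][::3]*1000)
lip=o.copy(); lip[:316]=0; lip[328:]=0; lip[:,:426]=0; lip[:,464:]=0
ys,xs=np.nonzero(lip); q=loc(back(t,np.c_[xs,ys],.018))*1000
print("lip",q.min(0),q.max(0),q.mean(0))
b=(h[...,0]>100)&(h[...,0]<125)&(h[...,1]>130); b[:235]=0; b[270:]=0; b[:,:415]=0; b[:,460:]=0
ys,xs=np.nonzero(b); q=loc(back(t,np.c_[xs,ys],.052))*1000; print("pusher",q.min(0),q.max(0),q.mean(0))
s=o.copy(); s[:228]=0; s[248:]=0; s[:,:415]=0; s[:,460:]=0
ys,xs=np.nonzero(s); q=loc(back(t,np.c_[xs,ys],.054))*1000; print("shoulder",q.min(0),q.max(0),q.mean(0))
# channel floor profile
g=cv2.cvtColor(t["color"],cv2.COLOR_RGB2GRAY)
for r in(275,290,305): 
    l=loc(back(t,[[c,r] for c in range(415,475)],.025))[:,1]*1000
    print(r,[(int(round(k)),int(v)) for k,v in zip(l,g[r,415:475])])
E
```

```text
band [[  26.3251   -0.2221 8000.    ]
 [  11.65      0.2852 8000.    ]
 [  -3.0845   -0.0107 7000.    ]
 [ -17.7762   -0.3057 8000.    ]
 [ -32.3242    0.1995 8000.    ]
 [ -46.9312   -0.095  7000.    ]]
lip [-71.2357 -21.0362] [-60.109  21.332] [-66.3093   0.5545]
pusher [31.2924 -8.3413] [40.9141 15.3595] [35.899   2.8067]
shoulder [ 48.9404 -21.4396] [69.3241 26.6549] [62.3378  4.1144]
275 [(37, 93), (35, 91), (34, 83), (32, 84), (31, 104), (29, 112), (27, 93), (26, 63), (24, 50), (23, 49), (21, 51), (20, 57), (18, 77), (16, 90), (15, 89), (13, 94), (12, 93), (10, 99), (9, 107), (7, 109), (5, 107), (4, 109), (2, 108), (1, 107), (-1, 108), (-3, 105), (-4, 94), (-6, 91), (-7, 91), (-9, 91), (-10, 93), (-12, 91), (-14, 89), (-15, 93), (-17, 87), (-18, 78), (-20, 78), (-21, 94), (-23, 99), (-25, 99), (-26, 94), (-28, 83), (-29, 72), (-31, 61), (-32, 55), (-34, 48), (-36, 52), (-37, 63), (-39, 84), (-40, 110), (-42, 136), (-43, 158), (-45, 163), (-47, 160), (-48, 160), (-50, 159), (-51, 157), (-53, 159), (-54, 158), (-56, 159)]
290 [(40, 92), (39, 93), (37, 93), (36, 93), (34, 85), (32
[... 528 characters left out ...]
(-46, 161), (-48, 162), (-49, 162), (-51, 161), (-52, 164)]
305 [(44, 86), (42, 94), (40, 92), (39, 95), (37, 92), (36, 92), (34, 91), (33, 86), (31, 98), (29, 112), (28, 98), (26, 74), (25, 53), (23, 48), (22, 51), (20, 58), (18, 73), (17, 91), (15, 95), (14, 92), (12, 91), (11, 94), (9, 102), (8, 107), (6, 109), (4, 110), (3, 111), (1, 107), (0, 108), (-2, 105), (-3, 100), (-5, 94), (-7, 93), (-8, 93), (-10, 92), (-11, 91), (-13, 92), (-14, 89), (-16, 88), (-18, 81), (-19, 75), (-21, 88), (-22, 98), (-24, 101), (-25, 98), (-27, 92), (-29, 81), (-30, 68), (-32, 57), (-33, 51), (-35, 56), (-36, 78), (-38, 90), (-40, 95), (-41, 130), (-43, 150), (-44, 157), (-46, 157), (-47, 157), (-49, 157)]
```

Emit:
drive_tool([
  [0, 0, 0, 0, 0, 0.006, 0.2],
  [0, 0, 0, 0, 0, 0.005, 0.2],
  [0, 0, 0, 0, 0, 0.004, 0.2],
  [0, 0, 0, 0, 0, 0, 0.2],
  [0, 0, 0, 0, 0, 0, 0.2],
])

```text
time: 6.73
tool_pos: [0.4724, -0.202, 0.0446]
tcp_rot: [-3.136, -0.168, 0.002]
wrist_force: [1.0, -0.3, -2.2]
width: 0.411
grip_force: 40.8
```

Emit:
drive_tool([
  [0, 0, 0, 0.004, 0, 0, 0.2],
  [0, 0, 0, 0.004, 0, 0, 0.2],
  [0, 0, 0, 0.004, 0, 0, 0.2],
  [0, 0, 0, 0.003, 0, 0, 0.2],
  [0, 0, 0, 0.003, 0, 0, 0.2],
  [0, 0, 0, 0.003, 0, 0, 0.2],
  [0, 0, 0, 0, 0, 0, 0.2],
  [0, 0, 0, 0, 0, 0, 0.2],
])

```text
time: 7.4
tool_pos: [0.4937, -0.2, 0.0452]
tcp_rot: [-3.137, -0.169, 0.001]
wrist_force: [-3.2, -1.4, 0.5]
width: 0.413
grip_force: 41.0
```

Emit:
drive_tool([
  [0, 0, 0, 0.003, 0, 0, 0.2],
  [0, 0, 0, 0.003, 0, 0, 0.2],
  [0, 0, 0, 0.003, 0, 0, 0.2],
  [0, 0, 0, 0.002, 0, 0, 0.2],
  [0, 0, 0, 0.002, 0, 0, 0.2],
  [0, 0, 0, 0.002, 0, 0, 0.2],
  [0, 0, 0, 0, 0, 0, 0.2],
  [0, 0, 0, 0, 0, 0, 0.2],
])

```text
time: 8.07
tool_pos: [0.5076, -0.1983, 0.045]
tcp_rot: [-3.137, -0.169, 0.004]
wrist_force: [-6.0, -1.6, 0.8]
width: 0.416
grip_force: 41.1
```

Emit:
drive_tool([
  [0, 0, 0, 0.001, 0, 0, 0.2],
  [0, 0, 0, 0, 0, 0, 0.2],
])

```text
time: 8.23
tool_pos: [0.5085, -0.1982, 0.045]
tcp_rot: [-3.137, -0.169, 0.004]
wrist_force: [-6.3, -1.2, 1.9]
width: 0.418
grip_force: 41.2
```

Emit:
drive_tool([
  [0, 0, 0, 0.001, 0, 0, 0.2],
  [0, 0, 0, 0, 0, 0, 0.2],
])

```text
time: 8.4
tool_pos: [0.5094, -0.1981, 0.0449]
tcp_rot: [-3.137, -0.169, 0.004]
wrist_force: [-7.6, -2.2, 0.9]
width: 0.413
grip_force: 41.2
```

Emit:
drive_tool([
  [0, 0, 0, 0.001, 0, 0, 0.2],
  [0, 0, 0, 0, 0, 0, 0.2],
])

```text
time: 8.57
tool_pos: [0.5104, -0.198, 0.045]
tcp_rot: [-3.137, -0.169, 0.004]
wrist_force: [-6.9, -1.8, 1.6]
width: 0.411
grip_force: 41.2
```

Emit:
drive_tool([
  [0, 0, 0, 0.001, 0, 0, 0.2],
  [0, 0, 0, 0, 0, 0, 0.2],
])

```text
time: 8.73
tool_pos: [0.5112, -0.1979, 0.0449]
tcp_rot: [-3.136, -0.169, 0.005]
wrist_force: [-6.8, -1.3, 1.7]
width: 0.411
grip_force: 41.2
```

Emit:
drive_tool([
  [0, 0, 0, 0.0007, 0, 0, 0.2],
  [0, 0, 0, 0, 0, 0, 0.2],
])

```text
time: 8.9
tool_pos: [0.5119, -0.1978, 0.0449]
tcp_rot: [-3.136, -0.169, 0.005]
wrist_force: [-7.2, -1.4, 1.1]
width: 0.416
grip_force: 41.2
```

Emit:
drive_tool([
  [0, 0, 0, 0.0007, 0, 0, 0.2],
  [0, 0, 0, 0, 0, 0, 0.2],
])

```text
time: 9.07
tool_pos: [0.5126, -0.1977, 0.0449]
tcp_rot: [-3.136, -0.169, 0.005]
wrist_force: [-7.2, -1.9, 1.4]
width: 0.415
grip_force: 41.2
```

```bash
python3 - <<'E'
from h import *
from workcell import status, read_camera, masks_of
st=status.read_state(); x,y,z=st["tool_pos"]; rv=st["tcp_rot"]; psi=2*np.arctan2(rv[1],rv[0]); psi=(psi+np.pi/2)%np.pi-np.pi/2
print(st["tool_pos"],psi,st["wrist_force"],st["torque"])
out=np.zeros((600,800,3),np.uint8)
for n,(u,v,k,w,h,o) in dict(top=(400,220,4,80,130,0),side=(335,165,4,115,75,330)).items():
    p=read_camera(n)
    i=cv2.resize(p["color"][v:v+h,u:u+w,::-1],None,fx=k,fy=k,interpolation=cv2.INTER_CUBIC)
    for B,c in((place(S[0]-[.0018,0,.0251],x,y,psi,z),(255,255,0)),(place(S[1]-[.0018,0,.0251],x,y,psi,z),(0,255,0)),(place(box(-.0706,-.0626,-.02,.02,.008,.018),.5109,-.1978,.1074),(255,0,255))):
        q=(proj(p,B)-(u,v)+.5)*k
        for a in range(8):
            for b in range(a):
                if bin(a^b).count("1")==1: cv2.line(i,tuple(map(int,q[a])),tuple(map(int,q[b])),c,1)
    i=i[:600,:800-o]; out[:i.shape[0],o:o+i.shape[1]]=i
cv2.imwrite("pics/ov2.png",out)
E
```

```text
[ 0.5126 -0.1977  0.0449] 0.1075339231499326 [-7.1874 -1.8782  1.3613] [-0.3248  1.0737 -0.108 ]
```

View pics/ov2.png

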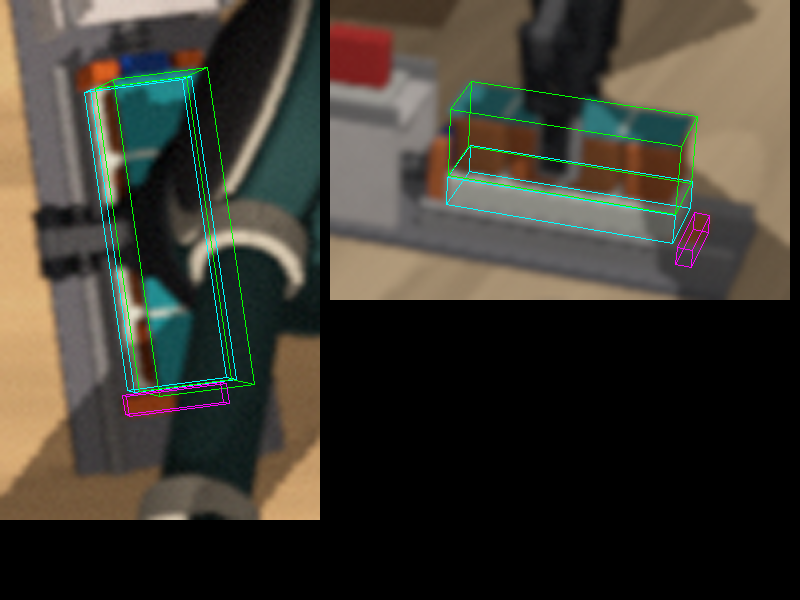

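Emit:
drive_tool([
  [0, 0, 0, 0, 0, 0.001, 0.2],
  [0, 0, 0, 0, 0, 0.001, 0.2],
  [0, 0, 0, 0, 0, 0, 0.2],
])

```text
time: 9.42
tool_pos: [0.5124, -0.1976, 0.0428]
tcp_rot: [-3.136, -0.169, 0.005]
wrist_force: [-7.3, -1.6, 1.4]
width: 0.411
grip_force: 41.3
```

Emit:
drive_tool([
  [0, 0, 0, 0, 0, 0.0007, 0.2],
  [0, 0, 0, 0, 0, 0, 0.2],
])

```text
time: 9.58
tool_pos: [0.5125, -0.1975, 0.0422]
tcp_rot: [-3.136, -0.169, 0.005]
wrist_force: [-7.3, -1.5, 0.5]
width: 0.414
grip_force: 41.3
```

Emit:
drive_tool([
  [0, 0, 0, 0, 0, 0.0007, 0.2],
  [0, 0, 0, 0, 0, 0, 0.2],
])

```text
time: 9.75
tool_pos: [0.5124, -0.1975, 0.0414]
tcp_rot: [-3.136, -0.169, 0.005]
wrist_force: [-6.9, -2.2, 1.7]
width: 0.413
grip_force: 41.4
```

Emit:
drive_tool([
  [0, 0, 0, 0, 0, 0.001, 0.2],
  [0, 0, 0, 0, 0, 0.001, 0.2],
  [0, 0, 0, 0, 0, 0, 0.2],
])

```text
time: 10.0
tool_pos: [0.5124, -0.1975, 0.0394]
tcp_rot: [-3.136, -0.169, 0.005]
wrist_force: [-7.5, -1.4, 1.6]
width: 0.413
grip_force: 41.4
```

Emit:
drive_tool([
  [0, 0, 0, 0, 0, 0.001, 0.2],
  [0, 0, 0, 0, 0, 0.001, 0.2],
  [0, 0, 0, 0, 0, 0, 0.2],
])

```text
time: 10.25
tool_pos: [0.5124, -0.1974, 0.0373]
tcp_rot: [-3.136, -0.169, 0.005]
wrist_force: [-6.7, -0.8, 1.3]
width: 0.413
grip_force: 41.4
```

Emit:
drive_tool([
  [0, 0, 0, 0, 0, 0.001, 0.2],
  [0, 0, 0, 0, 0, 0.001, 0.2],
  [0, 0, 0, 0, 0, 0, 0.2],
])

```text
time: 10.5
tool_pos: [0.5124, -0.1975, 0.0353]
tcp_rot: [-3.136, -0.169, 0.005]
wrist_force: [-7.4, -0.2, 1.6]
width: 0.418
grip_force: 41.4
```

Emit:
drive_tool([
  [0, 0, 0, 0, 0, 0.0008, 0.2],
  [0, 0, 0, 0, 0, 0, 0.2],
])

```text
time: 10.67
tool_pos: [0.5124, -0.1974, 0.0346]
tcp_rot: [-3.136, -0.169, 0.005]
wrist_force: [-6.4, -1.4, 1.4]
width: 0.417
grip_force: 41.4
```

Emit:
drive_tool([
  [0, 0, 0, 0, 0, 0.0007, 0.2],
  [0, 0, 0, 0, 0, 0, 0.2],
])

```text
time: 10.83
tool_pos: [0.5124, -0.1974, 0.0339]
tcp_rot: [-3.136, -0.169, 0.005]
wrist_force: [-7.2, -1.5, 2.1]
width: 0.419
grip_force: 41.4
```

Emit:
drive_tool([
  [0, 0, 0, 0, 0, 0.0005, 0.2],
  [0, 0, 0, 0, 0, 0, 0.2],
])

```text
time: 11.0
tool_pos: [0.5124, -0.1974, 0.0335]
tcp_rot: [-3.136, -0.169, 0.005]
wrist_force: [-7.5, -0.4, 1.5]
width: 0.413
grip_force: 41.4
```

Emit:
drive_tool([
  [0, 0, 0, 0, 0, 0.0005, 0.2],
  [0, 0, 0, 0, 0, 0, 0.2],
])

```text
time: 11.17
tool_pos: [0.5125, -0.1975, 0.0334]
tcp_rot: [-3.136, -0.169, 0.005]
wrist_force: [-8.1, -0.4, 4.0]
width: 0.414
grip_force: 41.8
```

Emit:
drive_tool([
  [0, 0, 0, 0, 0, 0.0004, 0.2],
  [0, 0, 0, 0, 0, 0, 0.2],
])

```text
time: 11.33
tool_pos: [0.5124, -0.1974, 0.0333]
tcp_rot: [-3.136, -0.169, 0.005]
wrist_force: [-10.2, -1.3, 6.8]
width: 0.412
grip_force: 42.1
```

Emit:
drive_tool([
  [0, 0, 0, 0, 0, 0.0004, 0.2],
  [0, 0, 0, 0, 0, 0, 0.2],
])

```text
time: 11.5
tool_pos: [0.5124, -0.1975, 0.0333]
tcp_rot: [-3.136, -0.169, 0.006]
wrist_force: [-11.8, 0.8, 9.7]
width: 0.416
grip_force: 42.4
```

Emit:
drive_tool([
  [0, 0, 0, 0, 0, -0.0008, 0.2],
  [0, 0, 0, -0.0008, 0, 0, 0.2],
  [0, 0, 0, 0, 0, 0, 0.2],
])

```text
time: 11.75
tool_pos: [0.512, -0.1975, 0.0334]
tcp_rot: [-3.136, -0.169, 0.004]
wrist_force: [-7.6, -0.1, 3.8]
width: 0.415
grip_force: 41.4
```

Emit:
drive_tool([
  [0, 0, 0, -0.0008, 0, 0, 0.2],
  [0, 0, 0, 0, 0, 0, 0.2],
])

```text
time: 11.92
tool_pos: [0.5113, -0.1976, 0.0334]
tcp_rot: [-3.136, -0.169, 0.003]
wrist_force: [-6.5, 0.6, 3.6]
width: 0.414
grip_force: 41.4
```

Emit:
drive_tool([
  [0, 0, 0, -0.0006, 0, 0, 0.2],
  [0, 0, 0, 0, 0, 0, 0.2],
])

```text
time: 12.08
tool_pos: [0.5108, -0.1976, 0.0333]
tcp_rot: [-3.136, -0.169, 0.003]
wrist_force: [-7.1, 0.4, 2.3]
width: 0.414
grip_force: 41.4
```

Emit:
drive_tool([
  [0, 0, 0, -0.0005, 0, 0, 0.2],
  [0, 0, 0, 0, 0, 0, 0.2],
])

```text
time: 12.25
tool_pos: [0.5104, -0.1977, 0.0334]
tcp_rot: [-3.136, -0.169, 0.003]
wrist_force: [-7.0, 0.1, 2.7]
width: 0.415
grip_force: 41.4
```

Emit:
drive_tool([
  [0, 0, 0, -0.0005, 0, 0, 0.2],
  [0, 0, 0, 0, 0, 0, 0.2],
])

```text
time: 12.42
tool_pos: [0.5099, -0.1977, 0.0333]
tcp_rot: [-3.136, -0.169, 0.003]
wrist_force: [-6.1, -0.0, 2.4]
width: 0.413
grip_force: 41.4
```

Emit:
drive_tool([
  [0, 0, 0, -0.0005, 0, 0, 0.2],
  [0, 0, 0, 0, 0, 0, 0.2],
])

```text
time: 12.58
tool_pos: [0.5094, -0.1978, 0.0334]
tcp_rot: [-3.136, -0.169, 0.003]
wrist_force: [-6.8, -0.5, 2.8]
width: 0.417
grip_force: 41.4
```

Emit:
drive_tool([
  [0, 0, 0, -0.0004, 0, 0, 0.2],
  [0, 0, 0, 0, 0, 0, 0.2],
])

```text
time: 12.75
tool_pos: [0.5092, -0.1978, 0.0333]
tcp_rot: [-3.136, -0.169, 0.002]
wrist_force: [-6.0, 0.9, 2.1]
width: 0.411
grip_force: 41.2
```

Emit:
drive_tool([
  [0, 0, 0, -0.0005, 0, 0, 0.2],
  [0, 0, 0, 0, 0, 0, 0.2],
])

```text
time: 12.92
tool_pos: [0.5092, -0.1978, 0.0333]
tcp_rot: [-3.136, -0.168, 0.001]
wrist_force: [-4.2, 1.9, 1.1]
width: 0.411
grip_force: 41.2
```

Emit:
drive_tool([
  [0, 0, 0, -0.0004, 0, 0, 0.2],
  [0, 0, 0, 0, 0, 0, 0.2],
])

```text
time: 13.08
tool_pos: [0.5092, -0.1979, 0.0333]
tcp_rot: [-3.136, -0.168, -0.0]
wrist_force: [-2.0, 2.0, 0.5]
width: 0.416
grip_force: 41.1
```

Emit:
drive_tool([
  [0, 0, 0, 0, 0, 0, 0.48],
  [0, 0, 0, 0, 0, 0, 0.7],
  [0, 0, 0, 0, 0, 0, 0.8],
  [0, 0, 0, 0, 0, 0, 0.8],
  [0, 0, 0, 0, 0, -0.005, 0.8],
  [0, 0, 0, 0, 0, -0.02, 0.8],
  [0, 0, 0, 0, 0, -0.035, 0.8],
  [0, 0, 0, 0, 0, -0.035, 0.8],
])

```text
time: 13.75
tool_pos: [0.5079, -0.1978, 0.1283]
tcp_rot: [-3.136, -0.168, 0.005]
wrist_force: [0.1, -0.7, 0.1]
width: 0.794
grip_force: 0.0
```

Emit:
drive_tool([
  [0, 0, 0, 0, 0, -0.015, 0.7],
  [0, 0, 0, 0.03, 0, 0, 0.6],
  [0, 0, 0, 0.035, 0, 0, 0.6],
  [0, 0, 0, 0.03, 0, 0, 0.6],
  [0, 0, 0, 0.02, 0, 0, 0.6],
  [0, 0, 0, 0.0036, 0, 0, 0.6],
  [0, 0, 0, 0, 0, 0, 0.6],
  [0, 0, 0, 0, 0, 0, 0.6],
])

```text
time: 14.42
tool_pos: [0.6263, -0.1856, 0.1431]
tcp_rot: [-3.137, -0.169, 0.002]
wrist_force: [0.3, -0.4, -0.3]
width: 0.597
grip_force: 0.0
```

```bash
python3 - <<'E'
from h import *
from workcell import status, read_camera, masks_of
st=status.read_state(); rv=st["tcp_rot"]; print(st["tool_pos"],2*np.arctan2(rv[1],rv[0]),st["wrist_force"])
out=np.zeros((600,800,3),np.uint8)
X,Y,a=.5109,-.1978,.1074
for n,(u,v,k,w,h,o) in dict(top=(385,120,2.6,100,225,0),side=(275,120,2.9,180,130,270)).items():
    p=read_camera(n); m=masks_of(p,"strip"); print(n,[(q["score"],q["bbox"]) for q in m[:1]])
    i=cv2.resize(p["color"][v:v+h,u:u+w,::-1],None,fx=k,fy=k,interpolation=cv2.INTER_CUBIC)
    for B in(S[0]+[-.0026,0,.008],S[1]+[-.0026,0,.008]):
        q=(proj(p,place(B,X,Y,a))-(u,v)+.5)*k
        for c in range(8):
            for b in range(c):
                if bin(c^b).count("1")==1: cv2.line(i,tuple(map(int,q[c])),tuple(map(int,q[b])),(0,255,0),1)
    i=i[:600,:800-o]; out[:i.shape[0],o:o+i.shape[1]]=i
cv2.imwrite("pics/ov3.png",out)
E
```

```text
[ 0.6263 -0.1856  0.1431] -6.175523249825928 [ 0.2983 -0.4045 -0.3364]
top [(0.67, [419.4, 242.6, 435.5, 272.0])]
side [(0.81, [366.0, 192.7, 428.9, 224.6])]
```

View pics/ov3.png

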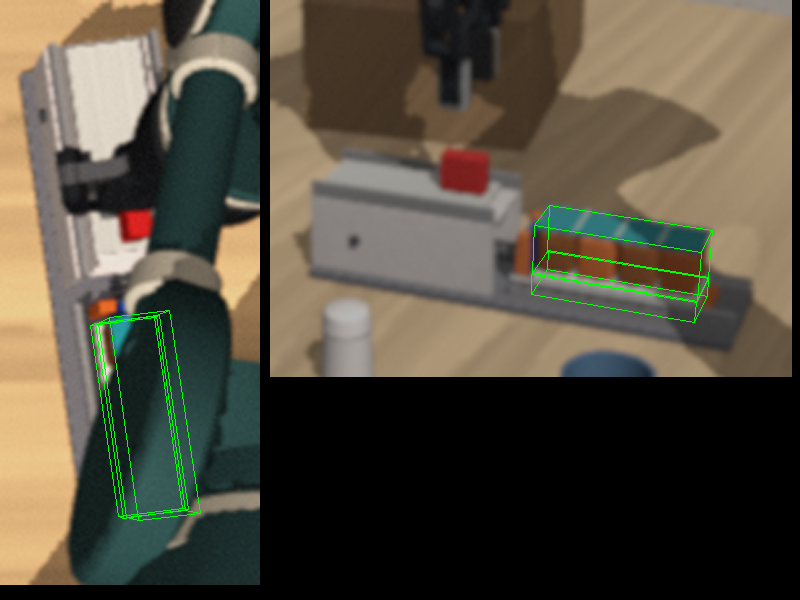

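Emit:
drive_tool([
  [0, 0, 0, 0.0008, 0, 0.02, 0.5],
  [0, 0, 0, 0, 0, 0.02, 0.5],
  [0, 0, 0, 0, 0, 0.014, 0.5],
  [0, 0, 0, 0, 0, 0.006, 0.5],
  [0, 0, 0, 0, 0, 0.003, 0.5],
  [0, 0, 0, 0, 0, 0, 0.5],
  [0, 0, 0, 0, 0, 0, 0.5],
])

```text
time: 15.2
tool_pos: [0.6284, -0.1858, 0.0812]
tcp_rot: [3.137, 0.169, 0.002]
wrist_force: [0.3, 0.5, -0.9]
width: 0.5
grip_force: 0.0
```

Emit:
drive_tool([
  [0, 0, 0, 0, 0, 0, 0.3],
  [0, 0, 0, 0, 0, 0, 0.2],
  [0, 0, 0, 0, 0, 0, 0.1],
  [0, 0, 0, 0, 0, 0, 0.05],
  [0, 0, 0, 0, 0, 0, 0.05],
  [0, 0, 0, 0, 0, 0, 0.05],
  [0, 0, 0, 0, 0, 0, 0.05],
], force=40)

```text
time: 15.78
tool_pos: [0.6287, -0.1847, 0.0818]
tcp_rot: [-3.136, -0.169, -0.003]
wrist_force: [-0.6, 4.7, 6.7]
width: 0.15
grip_force: 42.2
```

Emit:
drive_tool([
  [0, 0, 0, -0.005, 0, 0, 0.05],
  [0, 0, 0, -0.008, 0, 0, 0.05],
  [0, 0, 0, -0.008, 0, 0, 0.05],
  [0, 0, 0, -0.008, 0, 0, 0.05],
  [0, 0, 0, -0.008, 0, 0, 0.05],
  [0, 0, 0, -0.008, 0, 0, 0.05],
  [0, 0, 0, -0.005, 0, 0, 0.05],
  [0, 0, 0, 0, 0, 0, 0.05],
])

```text
time: 16.45
tool_pos: [0.5785, -0.1901, 0.0818]
tcp_rot: [-3.136, -0.168, -0.003]
wrist_force: [-1.7, 5.0, 6.3]
width: 0.152
grip_force: 42.3
```

Emit:
drive_tool([
  [0, 0, 0, -0.006, 0, 0, 0.05],
  [0, 0, 0, -0.008, 0, 0, 0.05],
  [0, 0, 0, -0.008, 0, 0, 0.05],
  [0, 0, 0, -0.008, 0, 0, 0.05],
  [0, 0, 0, -0.008, 0, 0, 0.05],
  [0, 0, 0, -0.006, 0, 0, 0.05],
  [0, 0, 0, -0.004, 0, 0, 0.05],
  [0, 0, 0, 0, 0, 0, 0.05],
])

```text
time: 17.12
tool_pos: [0.5309, -0.1953, 0.0818]
tcp_rot: [-3.136, -0.168, -0.003]
wrist_force: [-1.2, 5.6, 6.7]
width: 0.154
grip_force: 42.4
```

Emit:
drive_tool([
  [0, 0, 0, -0.003, 0, 0, 0.05],
  [0, 0, 0, -0.002, 0, 0, 0.05],
  [0, 0, 0, -0.001, 0, 0, 0.05],
  [0, 0, 0, 0, 0, 0, 0.05],
])

```text
time: 17.45
tool_pos: [0.5257, -0.1959, 0.0818]
tcp_rot: [-3.136, -0.168, -0.004]
wrist_force: [0.7, 5.9, 6.0]
width: 0.151
grip_force: 42.2
```

Emit:
drive_tool([
  [0, 0, 0, -0.002, 0, 0, 0.05],
  [0, 0, 0, -0.002, 0, 0, 0.05],
  [0, 0, 0, 0, 0, 0, 0.05],
])

```text
time: 17.7
tool_pos: [0.5234, -0.1962, 0.0818]
tcp_rot: [-3.136, -0.167, -0.01]
wrist_force: [6.4, 8.4, 0.3]
width: 0.153
grip_force: 41.6
```

Emit:
drive_tool([
  [0, 0, 0, -0.001, 0, 0, 0.05],
  [0, 0, 0, 0, 0, 0, 0.05],
])

```text
time: 17.87
tool_pos: [0.5234, -0.1961, 0.0818]
tcp_rot: [-3.137, -0.167, -0.013]
wrist_force: [9.4, 8.1, -1.2]
width: 0.151
grip_force: 41.3
```

Emit:
drive_tool([
  [0, 0, 0, -0.001, 0, 0, 0.05],
  [0, 0, 0, 0, 0, 0, 0.05],
])

```text
time: 18.03
tool_pos: [0.5234, -0.1962, 0.0818]
tcp_rot: [-3.137, -0.167, -0.016]
wrist_force: [11.7, 9.5, -3.5]
width: 0.154
grip_force: 41.0
```

Emit:
drive_tool([
  [0, 0, 0, -0.001, 0, 0, 0.05],
  [0, 0, 0, 0, 0, 0, 0.05],
])

```text
time: 18.2
tool_pos: [0.5234, -0.1962, 0.0819]
tcp_rot: [-3.137, -0.167, -0.019]
wrist_force: [15.2, 9.3, -5.6]
width: 0.151
grip_force: 40.7
```

Emit:
drive_tool([
  [0, 0, 0, 0.003, 0, 0, 0.05],
  [0, 0, 0, 0, 0, 0, 0.05],
])

```text
time: 18.37
tool_pos: [0.5235, -0.1961, 0.0818]
tcp_rot: [-3.137, -0.169, -0.008]
wrist_force: [5.5, 6.2, 2.2]
width: 0.153
grip_force: 41.8
```

```bash
python3 - <<'E'
from h import *
from workcell import status, read_camera, masks_of
st=status.read_state(); print(st["tool_pos"],st["wrist_force"],st["torque"])
out=np.zeros((600,800,3),np.uint8)
X,Y,a=.5109,-.1978,.1074
for n,(u,v,k,w,h,o) in dict(top=(385,120,2.6,100,225,0),side=(310,140,4.4,120,110,265)).items():
    p=read_camera(n)
    i=cv2.resize(p["color"][v:v+h,u:u+w,::-1],None,fx=k,fy=k,interpolation=cv2.INTER_CUBIC)
    for B,col in((S[0]+[-.0026,0,.008],(0,255,0)),(S[1]+[-.0026,0,.008],(0,255,0)),(box(-.010,.024,-.007,.007,.071,.101),(255,0,255)),(box(-.014,.11,-.022,.022,.066,.071),(255,255,0))):
        q=(proj(p,place(B,X,Y,a))-(u,v)+.5)*k
        for c in range(8):
            for b in range(c):
                if bin(c^b).count("1")==1: cv2.line(i,tuple(map(int,q[c])),tuple(map(int,q[b])),col,1)
    i=i[:600,:800-o]; out[:i.shape[0],o:o+i.shape[1]]=i
cv2.imwrite("pics/ov4.png",out)
E
```

```text
[ 0.5235 -0.1961  0.0818] [5.5387 6.1742 2.2419] [ 1.0268 -0.769   0.0325]
```

View pics/ov4.png

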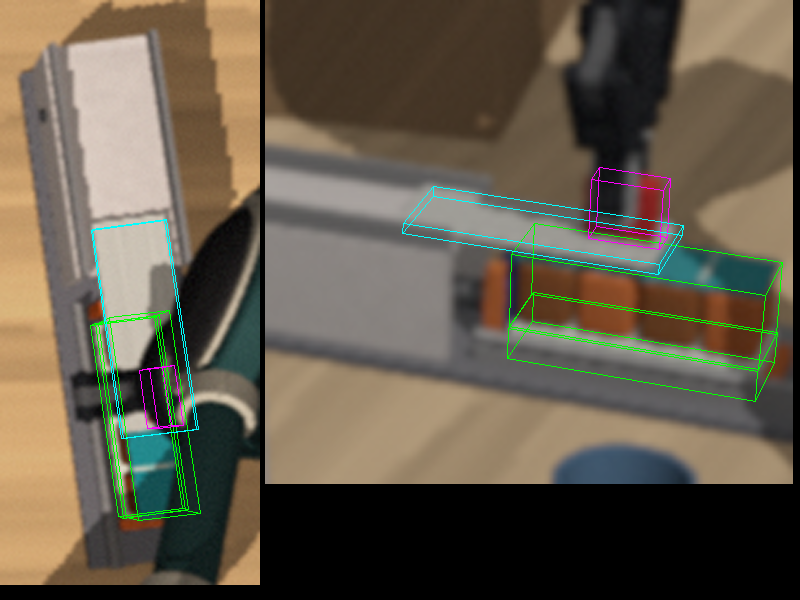

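Emit:
drive_tool([
  [0, 0, 0, 0, 0, 0, 0.3],
  [0, 0, 0, 0, 0, 0, 0.5],
  [0, 0, 0, 0, 0, 0, 0.5],
  [0, 0, 0, 0, 0, 0, 0.5],
  [0, 0, 0, 0, 0, -0.01, 0.5],
  [0, 0, 0, 0, 0, -0.025, 0.5],
  [0, 0, 0, 0, 0, -0.03, 0.5],
  [0, 0, 0, 0, 0, -0.02, 0.5],
])

```text
time: 19.13
tool_pos: [0.5211, -0.1977, 0.1683]
tcp_rot: [3.136, 0.168, 0.003]
wrist_force: [1.5, -1.6, -0.1]
width: 0.497
grip_force: 0.0
```

Emit:
drive_tool([
  [0, 0, 0, 0.02, 0.01, -0.03, 0.5],
  [0, 0, 0, 0.02, 0.03, 0, 0.5],
  [0, 0, 0, 0.02, 0.035, 0, 0.5],
  [0, 0, 0, 0.02, 0.035, 0, 0.5],
  [0, 0, 0, 0.01, 0.035, 0, 0.5],
  [0, 0, 0, 0, 0.03, 0, 0.5],
  [0, 0, 0, 0, 0.01, 0, 0.5],
  [0, 0, 0, 0, 0, 0, 0.5],
])

```text
time: 19.8
tool_pos: [0.6294, -0.3744, 0.1953]
tcp_rot: [3.137, 0.164, -0.0]
wrist_force: [0.4, 0.1, 0.7]
width: 0.503
grip_force: 0.0
```

```bash
python3 - <<'E'
from h import *
from workcell import status, read_camera, masks_of
st=status.read_state(); print(st["tool_pos"],st["wrist_force"])
P0=pickle.load(open("p0.pkl","rb"))
P1={n:read_camera(n) for n in("top","side")}
X,Y,a=.5109,-.1978,.1074; L=box(-.017,.017,-.007,.007,.071,.101)
def loc(x): d=np.array(x[:2])-[X,Y]; return np.round(1000*np.array([d[0]*np.cos(a)+d[1]*np.sin(a),-d[0]*np.sin(a)+d[1]*np.cos(a)]),1)
for tag,P,s in(("before",P0,.117),("after",P1,.007)):
    for c in("top","side"):
        p=P[c]; uv=proj(p,place(L+[s,0,0],X,Y,a)); u0,v0=(uv.min(0)-6).astype(int); u1,v1=(uv.max(0)+7).astype(int)
        h=cv2.cvtColor(p["color"],cv2.COLOR_RGB2HSV).astype(int)
        m=((h[...,0]<5)|(h[...,0]>172))&(h[...,1]>150)&(h[...,2]>40); w=np.zeros_like(m); w[v0:v1,u0:u1]=m[v0:v1,u0:u1]
        ys,xs=np.nonzero(w); print(tag,c,w.sum(),xs.min(),xs.max(),ys.min(),ys.max(),"centroid lug-plane",loc(back(p,[[xs.mean(),ys.mean()]],.09)[0]))
        r=fit([(p,w)],lambda x:[place(L,x[0],x[1],a)],[X+s*.994,Y+s*.107],[.006,.006]); print("   fit",loc(r[0]),r[1])
out=np.zeros((600,800,3),np.uint8)
for n,(u,v,k,w,h,o) in dict(top=(385,120,2.6,100,225,0),side=(310,140,4.4,120,110,265)).items():
    i=cv2.resize(P1[n]["color"][v:v+h,u:u+w,::-1],None,fx=k,fy=k,interpolation=cv2.INTER_CUBIC); i=i[:600,:800-o]; out[:i.shape[0],o:o+i.shape[1]]=i
cv2.imwrite("pics/ov5.png",out)
E
```

```text
[ 0.6294 -0.3744  0.1953] [0.3924 0.1122 0.706 ]
before top 264 430 443 188 212 centroid lug-plane [116.1   0. ]
   fit [117.   -0.7] 0.26688948306595367
before side 202 334 349 172 185 centroid lug-plane [114.6   5.6]
   fit [117.  -0.] 0.3797320908561445
after top 263 440 453 259 281 centroid lug-plane [10.4 -0.1]
   fit [10.3 -0.4] 0.2322672034593305
after side 216 383 398 178 193 centroid lug-plane [9.8 5.2]
   fit [12.4 -0.7] 0.35856935366739284
```

View pics/ov5.png

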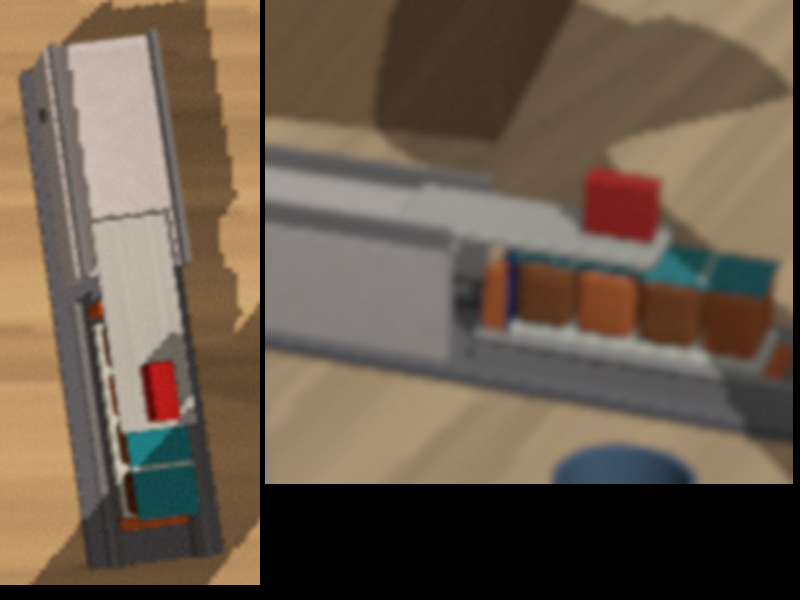

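Emit:
drive_tool([
  [0, 0, 0, -0.01, -0.03, 0, 0],
  [0, 0, 0, -0.01, -0.038, 0, 0],
  [0, 0, 0, -0.01, -0.038, 0, 0],
  [0, 0, 0, -0.01, -0.038, 0, 0],
  [0, 0, 0, -0.005, -0.03, 0, 0],
  [0, 0, 0, -0.0043, -0.0142, 0, 0],
  [0, 0, 0, 0, 0, 0, 0],
  [0, 0, 0, 0, 0, 0, 0],
])

```text
time: 20.57
tool_pos: [0.5605, -0.1884, 0.1961]
tcp_rot: [3.136, 0.173, 0.002]
wrist_force: [-0.2, -0.5, 0.6]
width: -0.0
grip_force: 0.0
```

Emit:
drive_tool([
  [0, 0, 0, 0, 0, 0.03, 0],
  [0, 0, 0, 0, 0, 0.035, 0],
  [0, 0, 0, 0, 0, 0.03, 0],
  [0, 0, 0, 0, 0, 0.012, 0],
  [0, 0, 0, 0, 0, 0.004, 0],
  [0, 0, 0, 0, 0, 0, 0],
  [0, 0, 0, 0, 0, 0, 0],
])

```text
time: 21.15
tool_pos: [0.5621, -0.1906, 0.0859]
tcp_rot: [3.136, 0.168, 0.003]
wrist_force: [0.6, 0.2, 0.7]
width: 0.004
grip_force: 0.0
```

Emit:
drive_tool([
  [0, 0, 0, -0.003, 0.0017, 0.003, 0],
  [0, 0, 0, -0.003, 0, 0, 0],
  [0, 0, 0, -0.002, 0, 0, 0],
  [0, 0, 0, 0, 0, 0, 0],
])

```text
time: 21.48
tool_pos: [0.5528, -0.1924, 0.0823]
tcp_rot: [3.137, 0.168, 0.001]
wrist_force: [-0.1, -0.9, -0.3]
width: -0.001
grip_force: 0.0
```

Emit:
drive_tool([
  [0, 0, 0, -0.0015, 0, 0, 0],
  [0, 0, 0, -0.001, 0, 0, 0],
  [0, 0, 0, 0, 0, 0, 0],
])

```text
time: 21.73
tool_pos: [0.5502, -0.1923, 0.0815]
tcp_rot: [-3.137, -0.169, -0.0]
wrist_force: [-0.1, -0.2, -0.0]
width: -0.0
grip_force: 0.0
```

Emit:
drive_tool([
  [0, 0, 0, -0.0015, 0, 0, 0],
  [0, 0, 0, -0.001, 0, 0, 0],
  [0, 0, 0, 0, 0, 0, 0],
])

```text
time: 21.98
tool_pos: [0.5492, -0.1926, 0.0816]
tcp_rot: [3.137, 0.168, 0.005]
wrist_force: [4.9, 1.2, -3.0]
width: 0.002
grip_force: 2.5
```

Emit:
drive_tool([
  [0, 0, 0, -0.001, 0, 0, 0],
  [0, 0, 0, 0, 0, 0, 0],
])

```text
time: 22.15
tool_pos: [0.5492, -0.1926, 0.0817]
tcp_rot: [3.137, 0.168, 0.008]
wrist_force: [7.8, 2.1, -5.5]
width: -0.003
grip_force: 4.0
```

Emit:
drive_tool([
  [0, 0, 0, -0.001, 0, 0, 0],
  [0, 0, 0, 0, 0, 0, 0],
])

```text
time: 22.32
tool_pos: [0.5492, -0.1926, 0.0817]
tcp_rot: [3.137, 0.168, 0.011]
wrist_force: [10.6, 3.0, -6.8]
width: 0.002
grip_force: 5.4
```

Emit:
drive_tool([
  [0, 0, 0, -0.002, 0, 0, 0],
  [0, 0, 0, 0, 0, 0, 0],
])

```text
time: 22.48
tool_pos: [0.5492, -0.1926, 0.0818]
tcp_rot: [3.136, 0.167, 0.018]
wrist_force: [17.2, 2.6, -11.2]
width: 0.005
grip_force: 8.3
```

Emit:
drive_tool([
  [0, 0, 0, 0.006, 0, 0, 0],
  [0, 0, 0, 0.004, 0, 0, 0],
  [0, 0, 0, 0, 0, -0.02, 0],
  [0, 0, 0, 0, 0, -0.03, 0],
  [0, 0, 0, 0, 0, -0.035, 0],
  [0, 0, 0, 0, 0, -0.035, 0],
])

```text
time: 22.98
tool_pos: [0.5523, -0.1918, 0.2015]
tcp_rot: [-3.136, -0.169, 0.006]
wrist_force: [0.5, -1.1, -0.0]
width: 0.002
grip_force: 0.0
```

```bash
python3 - <<'E'
from h import *
P=pickle.load(open("p0.pkl","rb"))
X,Y,a=.5109,-.1978,.1074
def prof(c,x0,x1,ys,z,name):
    xs=np.arange(x0,x1,.0005); out=0
    for y in ys:
        q=proj(P[c],place(np.c_[xs,np.full(len(xs),y),np.full(len(xs),z)],X,Y,a)).astype(np.float32)
        out=out+cv2.remap(cv2.cvtColor(P[c]["color"],cv2.COLOR_RGB2GRAY).astype(np.float32),q[:,0],q[:,1],cv2.INTER_LINEAR)
    out/=len(ys); g=np.convolve(np.diff(out),np.ones(4),"same"); 
    print(c,name,"edges at",[(round(1000*xs[i],1),round(float(g[i]),1)) for i in np.argsort(-np.abs(g))[:4]], out[::4].astype(int).tolist())
for z in(0.,.008):
    prof("top",-.110,-.082,np.linspace(.030,.040,6),z,f"front z{z}")
    prof("top",.205,.235,np.linspace(.032,.040,5),z,f"rear z{z}")
    prof("side",-.110,-.082,np.linspace(.032,.040,5),z,f"front z{z}")
    prof("side",.205,.235,np.linspace(.034,.041,5),z,f"rear z{z}")
prof("top",.08,.11,np.linspace(-.015,.015,5),.071,"rail front top(96)")
prof("side",.08,.11,np.linspace(-.01,.015,5),.071,"rail front(96)")
prof("side",.095,.14,np.linspace(.007,.007,1),.09,"lug 100..134")
prof("top",.095,.14,np.linspace(-.004,.004,3),.101,"lug 100..134")
E
```

```text
Traceback (most recent call last):
ValueError: object too deep for desired array
```

```bash
python3 - <<'E'
from h import *
P=pickle.load(open("p0.pkl","rb"))
X,Y,a=.5109,-.1978,.1074
def prof(c,x0,x1,ys,z,name):
    xs=np.arange(x0,x1,.0005); out=0
    for y in ys:
        q=proj(P[c],place(np.c_[xs,np.full(len(xs),y),np.full(len(xs),z)],X,Y,a)).astype(np.float32)
        out=out+cv2.remap(cv2.cvtColor(P[c]["color"],cv2.COLOR_RGB2GRAY).astype(np.float32),q[:,:1].copy(),q[:,1:].copy(),cv2.INTER_LINEAR).ravel()
    out/=len(ys); g=np.convolve(np.diff(out),np.ones(4),"same")
    pk=[i for i in range(1,len(g)-1) if abs(g[i])>=max(abs(g[i-1]),abs(g[i+1])) and abs(g[i])>10]
    print(c,name,[(round(1000*xs[i]+.5,1),int(g[i])) for i in pk])
for z in(0.,.008):
    prof("top",-.110,-.082,np.linspace(.030,.040,6),z,f"front z{z}")
    prof("top",.205,.235,np.linspace(.032,.040,5),z,f"rear z{z}")
    prof("side",-.110,-.082,np.linspace(.032,.040,5),z,f"front z{z}")
    prof("side",.205,.235,np.linspace(.034,.041,5),z,f"rear z{z}")
prof("top",.08,.11,np.linspace(-.015,.015,5),.071,"rail front top(96)")
prof("side",.08,.11,np.linspace(-.01,.015,5),.071,"rail front(96)")
prof("side",.095,.14,np.linspace(.007,.007,1),.09,"lug 100..134")
prof("top",.095,.14,np.linspace(-.004,.004,3),.101,"lug 100..134")
E
```

```text
top front z0.0 [(np.float64(-93.0), -24)]
top rear z0.0 [(np.float64(227.0), 25)]
side front z0.0 [(np.float64(-91.5), -15)]
side rear z0.0 [(np.float64(227.0), 11)]
top front z0.008 [(np.float64(-92.5), -24)]
top rear z0.008 [(np.float64(225.5), 25)]
side front z0.008 [(np.float64(-108.5), 13), (np.float64(-94.0), -16)]
side rear z0.008 []
top rail front top(96) [(np.float64(82.5), 58), (np.float64(94.0), -12), (np.float64(100.5), -26)]
side rail front(96) [(np.float64(102.5), -14)]
side lug 100..134 [(np.float64(97.0), -12), (np.float64(132.5), 10)]
top lug 100..134 [(np.float64(97.5), -49), (np.float64(134.0), 31), (np.float64(139.5), 10)]
```

```bash
python3 - <<'E'
from workcell import status, workorder
s=status.read_state(); print(s["time"],s["tool_pos"],s["wrist_force"])
print(workorder.finish_job())
E
```

```text
22.9833 [ 0.55232907 -0.19176436  0.20149949] [ 0.4718536  -1.13353074 -0.01800325]
the job is handed in; nothing more can be done
None
```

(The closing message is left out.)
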